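# Tip up the thread spool and rack it

## Robot

A 6-joint arm with a two-finger parallel gripper is mounted at the origin on the work surface. World frame = base frame: x ahead of the robot, y to its left, z up, the work surface at z = 0. Lengths are in m, angles in rad, forces in N, time in s.
With the tool pointing down it reaches from about 0.375 to 0.975 m from the base axis. Payload 3.8 kg.
Tool frame: the origin (TCP) lies midway between the tips of the shut fingers; the grasp point (between the pads) lies 19 mm behind it; z points along the fingers, y is the line along which they close (so a half turn about z gives the same grasp; the last joint's range is limited). The gripper opens to 85 mm and grips with 20 to 120 N. Pads are 22 mm wide; open, the fingers measure 114 mm over their backs; the gripper's body (76 mm by 85 mm) begins 54 mm behind the grasp point. The pads swing forward as they close: fully open they stand 13 mm farther back than shut.
Start: joints at [-1.218, 0.264, 1.604, -0, 1.274, -0.037], TCP at [0.256, -0.624, 0.231] pointing down, gripper open.
Joint ranges: [-2.63, 2.63], [-0.94, 2.18], [0.31, 2.57], [-1.31, 4.45], [0, 2.66], [-2.55, 2.55]. Speed limits (rad/s): [2.57, 2.57, 3.14, 3.14, 3.14, 3.14].

## Interface

Orientations are given as a rotation vector (axis times angle).
In Python, from workcell import read_state, vision, ticket gives the robot as it stands. The module is installed in compiled form; this text tells all that it offers.
- The arm moves only by the tool jog_arm, never from a script. Its arguments are lists of equal length, an entry for each row: "turn": the turn, a rotation vector about the tool's x, y, z in rad, a list of three; "delta_pos": the shift along the tool's x, y, z in m, a list of three; "gripper": the finger opening in m, from 0 to 0.0854. In form: {"turn": [[rx, ry, rz], ...], "delta_pos": [[dx, dy, dz], ...], "gripper": [gripper, ...]}. A call has 1 to 20 rows; each row shifts and turns the commanded pose from where the row before left it, along the tool's axes as they then stand; what a row does not reach is not made up. A row lasts 1/12 s, in which the tool goes at most 41.7 mm and 7.16 degrees, less where a joint would pass 70% of its speed; a pose out of reach is approached as far as the arm can. A call with a gripper value outside its range is refused whole. The fingers move at their own pace and stop on an object; "grip_force" is the grip in N (left out, the last holds). Time passes only in rows, so rows that do not move let the fingers close. It gives the time, the measured TCP pose, the force, the opening and the grip force at its end, in the units of the state.
- read_state(): the state, without advancing time (a new reading comes with each control period).
- vision.read_camera(name): name is "scene" or "top" or "wrist"; returns the picture (400x640x3 uint8, red, green, blue); there is no depth.
- vision.calibration(name): a dict with "vfov" (degrees; the focal length in pixels is half the picture's height over the tangent of half this angle, whatever the lens; pixels are square), "cx", "cy" (the principal point, pixels), "dist" ([k1, k2, p1, p2, k3] as OpenCV has them; the pictures are not rectified), "R" (3x3) and "t" (3): a world point X has camera coordinates R X + t; the wrist camera has in their place "mount" (4x4, takes a point from camera to tool coordinates, whose origin is the TCP and whose axes are the flange's). Camera axes: x right, y down, z forward; pixel columns grow to the right and rows downward; lengths in m; the calibration is good to about 2 mm. A picture is of the moment at which its call begins: read the wrist's pose just before it. calibration takes no time and is no camera call.
- ticket.finish_job(): hands the job in; it is judged then, once.
The state is a dict: "time": time; "q": joint angles; "joint_vel": joint speeds; "joint_torque": joint torques, N m; "tool_pos": TCP position; "tcp_rot": TCP orientation; "wrist_force": force on the tool from outside, world axes, zero at the start; "torque": the same for the moment, N m; "width": opening from 0.0 (shut) to 1.0 (fully open); "grip_force": force on a finger pad.
Only numpy, scipy, OpenCV 4.12 (cv2) and the standard library are available. Lean on these libraries where they do the work, as an engineer would, in place of code of your own. Each camera call takes 0.05 s, during which the arm holds its last target. There are 200 camera calls.

## Task

Press the red tab of the tip-up stand down onto its stop with shut fingertips and keep it firmly there (around 10 N) for about a second, never putting more than 20 N on the stand, so that its other end tips up and stays up with the green thread spool. Then lift the spool out and lower it, without dropping it or putting more than 20 N on the rack, fully home and upright into the one empty well of the wooden spool rack, and let go. Leave the other spools and everything else on the bench where they are.

Things in the scene. Friction and masses are not known exactly. Their poses are not given: they have to be found in the camera images.
- stand: Fixed tip-up stand. On levelling feet, base 2 to 14 mm above the bench. Origin: under the pivot, base's underside; +x from the red tab to the spool end, z up. Wooden base x -105 to 145 mm, 76 wide, 8 high. Rocker pin along y at x 0, z 24 mm, brackets 38 high. Spool box: cheeks x 58 to 140, inner faces y +-20, outer +-25, end wall x 135 to 140, tops at z 64 (6 mm under the resting spool's top).
- rocker (a joint): Tip angle of the aluminium rocker (rad): 0 at rest (spool arm level, tab arm rising 0.35 rad towards the robot), grows as the tab goes down, about 0.35 on the rubber stop. Steady hinge friction (4 to 5 N on the tab); stays where it is left. The stop is slightly springy: force then rises several N per mm.
- tab (a point): Middle of the red tab's upper face (34 mm long x 36 wide), 78 mm from the pivot pin along the tab arm and 5 mm over it: at z 55 mm of the stand at rest. On the stop the tab is level, this point at z 29 and x -78 mm of the stand. Press here; it shifts about 6 mm away from the pivot on the way down.
- cup (a point): Middle of the spool seat on the rocker's other end, 100 mm from the pivot, where the spool's underside stands between two low lips 3 mm high (across the arm, 34 mm apart); moves and tilts with the rocker (its z axis is square to the seat). At z 20 mm of the stand at rest, 54 mm when tipped up.
- spool_mid (a point): Centre (half-way up) of the green thread spool: cylinder, 30 mm diameter, 50 mm high, 30 to 55 g, 2 mm chamfers, black rims; z along its axis. Stands on the rocker's seat; tipped up it leans 0.35 rad, top towards the pivot, its centre at z 78 mm of the stand, and can be gripped across, along the stand's y, above the cheeks.
- spool: The same green spool; origin at the centre of its underside.
- rack: Fixed wooden spool rack: block 70 (x) x 180 (y) x 30 mm high, origin under its centre. Three round wells along its y at -55, 0 and 55 mm, each 34 mm across, 14 deep, 3 mm chamfer. Two hold other spools that stand 36 mm above the rack; fingers have room along the rack's x.
- well (a point): Middle of the floor of the empty well (a cork disc lies in it), 16 mm above the bench and 14 mm below the rack's top. A spool fully home has its centre 25 mm above this point.
- spool_b: Orange spool of the same size, in another well; leave.
- spool_c: Blue spool of the same size, in another well; leave.
- scissors: Small scissors, 125 mm long, lying flat; leave.
- tin: Round metal tin, 94 mm across, 46 mm high; leave.
- cement: Small cement jar, 38 mm across, 55 mm high; leave.
- beads: Amber bead jar, 44 mm across, 45 mm high; leave.
- hair_stacker: Brass hair stacker, a tube on a wider foot 32 mm across, 68 mm high; leave.

How it is judged:
On the way, in this order (a step that is already met when the one before it is completed fails the run):
1. the red tab is pressed firmly (more than 7 N) against its stop by the fingers and kept there for 0.4 s (value of joint rocker above 0.335 rad and contact force between the fingers and stand above 7 N), for 0.4 s.
2. the spool is held in the fingers, lifted clear of the stand (its centre over 110 mm high) (contact force between the fingers and spool above 0.5 N and height (world z) of spool_mid above 0.11 m), for 0.1 s.
At the end, for the whole second after the job is handed in: The green spool stands in the empty well: centre within 4 mm of the well's axis, fully down (centre less than 28 mm above the well's floor), upright within 0.08 rad, at rest (horizontal distance between spool_mid and well below 0.004 m and z of spool_mid in the frame of well below 0.028 m and angle between spool_mid's own z axis and vertical below 0.08 rad and linear speed of spool below 0.02 m/s); the robot touches nothing.
It fails at once if more than 20 N on the stand or its rocker (contact force between stand and anything else above 20 N).
It fails at once if more than 20 N on the rack (contact force between rack and anything else above 20 N).
It fails at once if the spool is dropped or flung (faster than 0.5 m/s while not held) (linear speed of spool above 0.5 m/s and not (contact force between the fingers and spool above 0.2 N)).
It fails at once if a bystander is moved by more than 15 mm (distance of any of spool_b, spool_c, scissors, tin, cement, beads, hair_stacker from where it was at the start of the episode above 0.015 m).
It also fails if it takes over 72 s, if anything falls off the work surface, if the arm or the gripper's body presses on something with over 40 N, if the wrist force passes 120 N, or if a joint passes its speed limit or range.

## Working session

There is one attempt and no reset: what is moved stays moved. The work goes in short steps, Python scripts to look and compute and a tool call to move; the robot and the scene stay as the last step left them, time stands still between calls to the robot, and variables do not carry over. Pictures are saved under pics/ and viewed, at most 11 in all, crops included, and the job is handed in when it is done.

Besides the shell and the picture viewer there is one more tool, called after "Request:" as name(argument=value, ...), one argument or row to a line, values as JSON. jog_arm: Moves the arm, as the interface text tells. Its arguments: {"type":"object","properties":{"turn":{"type":"array","items":{"type":"array","items":{"type":"number"}}},"delta_pos":{"type":"array","items":{"type":"array","items":{"type":"number"}}},"gripper":{"type":"array","items":{"type":"number"}},"grip_force":{"type":"number"}},"required":["turn","delta_pos","gripper"]}

```bash
mkdir -p pics && python3 - <<'E'
from workcell import read_state, vision
import cv2,json
s=read_state();print({k:s[k] for k in('time','tool_pos','tcp_rot','wrist_force')})
for n in('scene','top','wrist'):
    im=vision.read_camera(n);cv2.imwrite(f'pics/{n}0.png',im[:,:,::-1])
    print(n,vision.calibration(n))
E
```

```text
{'time': 0.0, 'tool_pos': array([ 0.25626665, -0.62365314,  0.22993041]), 'tcp_rot': array([-3.07990003e+00, -6.08051968e-01,  6.03025163e-04]), 'wrist_force': array([-0.06250656,  0.14191688,  0.77476322])}
scene {'vfov': 50.83250364817384, 'cx': 324.8817523520763, 'cy': 204.2257170561095, 'dist': array([0.01451665, 0.        , 0.        , 0.        , 0.        ]), 'R': array([[ 0.80648485,  0.59103305,  0.01619015],
       [ 0.39166752, -0.5135301 , -0.763468  ],
       [-0.4429207 ,  0.62206653, -0.6456427 ]]), 't': array([-0.47391643, -0.19323191,  1.47481188])}
top {'vfov': 43.89939489972716, 'cx': 315.4024471015735, 'cy': 203.35929538110256, 'dist': array([-0.13885243,  0.        ,  0.        ,  0.        ,  0.        ]), 'R': array([[-5.21226958e-04, -9.99977266e-01, -6.72276458e-03],
       [-9.88642082e-01,  1.52564820e-03, -1.50281420e-01],
       [ 1.50288260e-01,  6.56807724e-03, -9.88620402e-01]]), 't': array([-0.03757029,  0.61330499,  1.32594066])}
wrist {'vfov': 64.36468474293488, 'cx': 316.06657810105224, 'cy': 201.42366455866613, 'dist': array([-0.06431952,  0.        ,  0.        ,  0.        ,  0.        ]), 'mount': array([[-8.19731232e-04, -9.56713932e-01, -2.91028831e-01,
         7.47485097e-02],
       [ 9.99999656e-01, -7.46365191e-04, -3.63101390e-04,
         4.73922255e-04],
       [ 1.30170370e-04, -2.91029028e-01,  9.56714214e-01,
        -1.41862828e-01],
       [ 0.00000000e+00,  0.00000000e+00,  0.00000000e+00,
         1.00000000e+00]])}
```

View pics/top0.png

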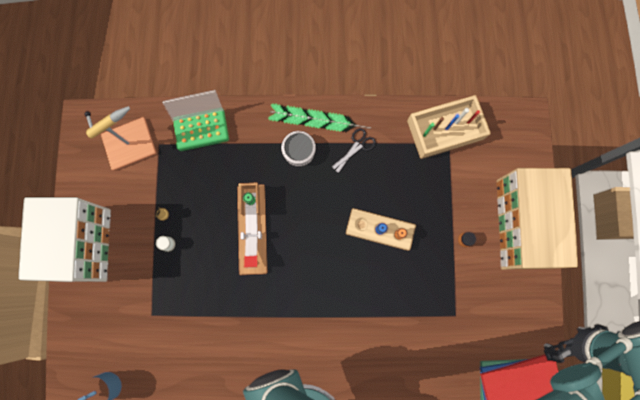

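View pics/scene0.png

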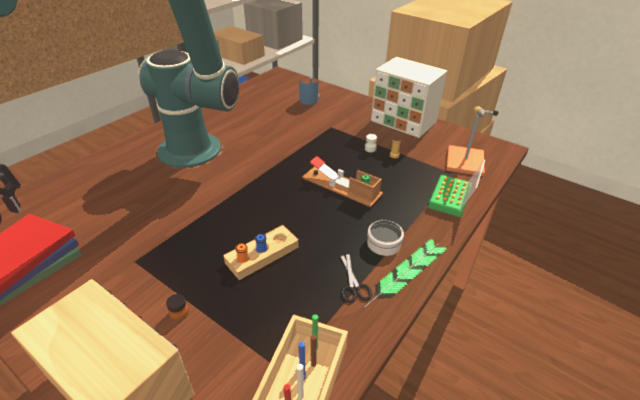

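The top view shows the stand at about (252,230), tab near (250,262) and green spool near (249,198). The rack is at (381,229), with its empty well at the left end, near (362,223). I'll enlarge both.

```bash
python3 - <<'E'
import cv2,numpy as np
t=cv2.imread('pics/top0.png');s=cv2.imread('pics/scene0.png')
def c(im,x,y,w,h,k): return cv2.resize(im[y:y+h,x:x+w],None,fx=k,fy=k,interpolation=cv2.INTER_CUBIC)
a=c(t,230,175,50,105,5.7);b=c(t,340,195,80,60,5)   # 285x598 ; 400x300
d=c(s,295,150,95,60,4.2); # 399x252
H=np.zeros((600,700,3),np.uint8);H[:a.shape[0],:a.shape[1]]=a;H[:300,290:690]=b;H[310:310+d.shape[0],290:290+d.shape[1]]=d
cv2.imwrite('pics/crop1.png',H)
E
```

```text
(no output)
```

View pics/crop1.png

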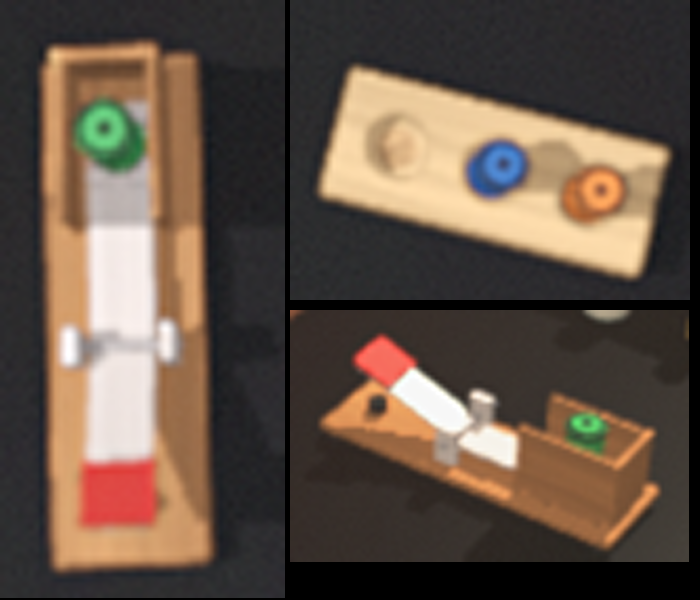

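The crop shows the tab corners (80,462) to (157,525), brackets near (70,345) and (168,340), spool top at (103,128), well rim at (398,147), and blue and orange tops at (503,163) and (600,190). I'll fit the stand's pose from both views and the rack's from the top view.

```bash
cat > h.py <<'E'
import numpy as np,cv2
from scipy.optimize import least_squares
from scipy.spatial.transform import Rotation as Ro
from workcell import vision,read_state
def K(c):
    f=200/np.tan(np.radians(c['vfov'])/2);return np.array([[f,0,c['cx']],[0,f,c['cy']],[0,0,1.]])
def cam(n,st=None):
    c=vision.calibration(n)
    if n=='wrist':
        T=np.eye(4);T[:3,:3]=Ro.from_rotvec(st['tcp_rot']).as_matrix();T[:3,3]=st['tool_pos']
        M=np.linalg.inv(T@c['mount']);R,t=M[:3,:3],M[:3,3]
    else: R,t=c['R'],c['t']
    return R,t,K(c),c['dist']
def proj(C,X):
    return cv2.projectPoints(np.atleast_2d(X).astype(float),cv2.Rodrigues(C[0])[0],C[1],C[2],C[3])[0][:,0]
def onz(C,uv,z):
    p=cv2.undistortPoints(np.array([[uv]],float),C[2],C[3])[0,0];d=C[0].T@np.r_[p,1];o=-C[0].T@C[1]
    return o+d*(z-o[2])/d[2]
def place(p,X): # p=x,y,z,yaw
    return Ro.from_rotvec([0,0,p[3]]).apply(X)+p[:3]
ca,sa=np.cos(.35),np.sin(.35)
def arm(l,y,n): return [-l*ca+n*sa,y,.024+l*sa+n*ca]
TAB=[arm(l,y,.005) for l in(.061,.095) for y in(.018,-.018)] # near-pivot L,R, far L,R
E
python3 - <<'E'
from h import *
T=cam('top');S=cam('scene')
def px(p,o,k,off): return (np.array(p,float)-off+.5)/k-.5+np.array(o)
tt=px([(80,462),(155,460),(82,527),(157,525)],(230,175),5.7,[0,0])
te=px([(103,128),(50,45),(158,42),(53,570),(213,560)],(230,175),5.7,[0,0])
Xe=[[.1,0,.07],[.14,.025,.064],[.14,-.025,.064],[-.105,.038,.008],[-.105,-.038,.008]]
# scene: near-pivot +y = top(380,335)?? far: tab end at left
ss=px([(417,365),(392,395),(380,335),(355,358)],(295,150),4.2,[290,310])
se=px([(586,426),(655,432),(606,548),(659,490)],(295,150),4.2,[290,310])
Xs=[[.1,0,.07],[.14,-.025,.064],[.145,-.038,0],[.145,.038,.008]]
for perm in([0,1,2,3],):
    def f(p):
        A=proj(T,place(p,np.array(TAB+Xe)))-np.r_[tt,te]
        B=proj(S,place(p,np.array(TAB)))-ss[perm]; D=proj(S,place(p,np.array(Xs[:2])))-se[:2]
        return np.r_[A.ravel(),B.ravel(),D.ravel()]
    r=least_squares(f,[.5,.1,.008,0],loss='soft_l1');print('stand',r.x.round(4));print(f(r.x).reshape(-1,2).round(1).tolist())
    r0=r.x
print('tab',place(r0,np.array([arm(.078,0,.005)])),'spool top',place(r0,np.array([[.1,0,.07]])))
# spool top triangulated
def tri(a,b):
    def g(X): return np.r_[(proj(T,X)-a).ravel(),(proj(S,X)-b).ravel()]
    q=least_squares(g,[.5,.1,.05]);return q.x.round(4),g(q.x).round(1)
print('tri spool',tri(te[0],se[0]),'tri tab',tri(tt.mean(0),ss.mean(0)))
rk=px([(350,66),(669,150),(640,277),(319,197),(398,147),(503,163),(600,190)],(340,195),5,[290,0])
Xr=np.array([[.035,.09,.03],[.035,-.09,.03],[-.035,-.09,.03],[-.035,.09,.03],[0,.055,.03],[0,0,.066],[0,-.055,.066]])
g=lambda p:(proj(T,place([p[0],p[1],0,p[2]],Xr))-rk).ravel()
r=least_squares(g,[.5,-.2,-.2],loss='soft_l1');print('rack',r.x.round(4),g(r.x).round(1));R=r.x
print('well',place([R[0],R[1],0,R[2]],np.array([[0,.055,.016]])))
print('scene well/blue/orange px',proj(S,place([R[0],R[1],0,R[2]],Xr[4:])).round(1).tolist())
E
```

```text
stand [0.5265 0.1412 0.0063 0.0493]
[[0.1, -0.6], [0.1, -0.9], [-0.5, -0.3], [-0.3, -0.6], [-0.2, -0.0], [0.0, 1.0], [-0.8, 0.6], [0.6, -0.8], [-0.4, -0.3], [-0.4, -0.4], [-0.9, -2.1], [0.0, 0.4], [-0.5, 0.3], [0.2, -0.6], [-8.5, 8.6]]
tab [[0.45503139 0.13771593 0.06175817]] spool top [[0.62637944 0.14617216 0.07631528]]
tri spool (array([0.6265, 0.1459, 0.0744]), array([ 0.1,  0.1,  0.1, -0. ])) tri tab (array([0.4543, 0.1385, 0.059 ]), array([-0.3, -0.3, -0.5,  0.1]))
rack [ 0.5435 -0.219  -0.2525] [ 0.5  1.1 -0.8  0.2 -0.6 -0.9  0.7 -0.9  0.1  0.1 -0.1  0.4  0.2  0. ]
well [[ 0.55722482 -0.16578986  0.016     ]]
scene well/blue/orange px [[278.4, 237.5], [259.4, 236.8], [240.3, 246.7]]
```

Both views agree on the tab, at (0.455,0.138,0.060), and the spool top, at (0.626,0.146,0.075). The stand's yaw is 0.05 and its base sits about 6 mm up. Moving now towards the tab.

Request:
jog_arm(
  turn=[
    [0,0,0.085],
    [0,0,0.085],
    [0,0,0.085],
    [0,0,0.085],
    [0,0,0],
    [0,0,0],
    [0,0,0],
    [0,0,0],
    [0,0,0],
    [0,0,0],
    [0,0,0],
    [0,0,0],
    [0,0,0],
    [0,0,0],
    [0,0,0],
    [0,0,0],
    [0,0,0],
    [0,0,0],
  ],
  delta_pos=[
    [0,0,0],
    [0,0,0],
    [0,0,0],
    [0,0,0],
    [0.019,-0.0294,0],
    [0.019,-0.0294,0],
    [0.019,-0.0294,0],
    [0.019,-0.0294,0],
    [0.019,-0.0294,0],
    [0.019,-0.0294,0],
    [0.019,-0.0294,0],
    [0.019,-0.0294,0],
    [0.019,-0.0294,0],
    [0.019,-0.0294,0],
    [0.019,-0.0294,0],
    [0.019,-0.0294,0],
    [0.019,-0.0294,0],
    [0.019,-0.0294,0],
  ],
  gripper=[0,0,0,0,0,0,0,0,0,0,0,0,0,0,0,0,0,0],
)

```text
time: 1.65
tool_pos: [0.502, -0.1983, 0.2311]
tcp_rot: [-3.141, -0.078, 0.0]
wrist_force: [0.1, 0.3, -0.3]
width: 0.001
grip_force: 0.0
```

Request:
jog_arm(
  turn=[
    [0,0,0],
    [0,0,0],
    [0,0,0],
    [0,0,0],
    [0,0,0],
    [0,0,0],
    [0,0,0],
    [0,0,0],
    [0,0,0],
    [0,0,0],
    [0,0,0],
    [0,0,0],
  ],
  delta_pos=[
    [-0.003,-0.0338,0.005],
    [-0.003,-0.0338,0.005],
    [-0.003,-0.0338,0.005],
    [-0.003,-0.0338,0.005],
    [-0.003,-0.0338,0.005],
    [-0.003,-0.0338,0.005],
    [-0.003,-0.0338,0.005],
    [-0.003,-0.0338,0.005],
    [-0.003,-0.0338,0.005],
    [-0.003,-0.0338,0.005],
    [0,0,0],
    [0,0,0],
  ],
  gripper=[0,0,0,0,0,0,0,0,0,0,0,0],
)

```text
time: 2.65
tool_pos: [0.454, 0.1374, 0.1807]
tcp_rot: [3.14, 0.085, -0.002]
wrist_force: [0.1, -0.9, 0.1]
width: 0.004
grip_force: 0.0
```

```bash
python3 - <<'E'
from h import *
s=read_state();im=vision.read_camera('wrist');cv2.imwrite('pics/w1.png',im[:,:,::-1])
C=cam('wrist',s);p=[.5265,.1412,.0063,.0493]
print(s['tool_pos'],s['q'].round(2))
print(proj(C,place(p,np.array(TAB+[[.1,0,.07],[.14,.025,.064],[.14,-.025,.064]]))).round(0).tolist())
E
```

```text
[0.454001   0.13737706 0.18069102] [ 0.24 -0.08  2.08 -0.    1.15  1.76]
[[295.0, 175.0], [337.0, 175.0], [294.0, 215.0], [337.0, 215.0], [316.0, -42.0], [280.0, -101.0], [353.0, -101.0]]
```

View pics/w1.png

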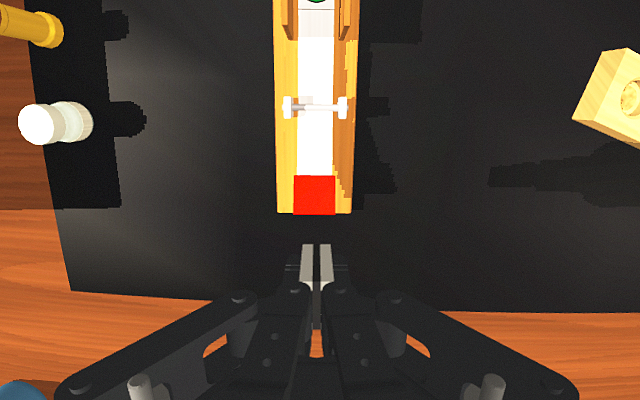

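The wrist view puts the tab corners at about (293,176) to (335,214), within 2 px of the prediction, so I'll descend.

Request:
jog_arm(
  turn=[
    [0,0,0],
    [0,0,0],
    [0,0,0],
    [0,0,0],
    [0,0,0],
    [0,0,0],
    [0,0,0],
    [0,0,0],
    [0,0,0],
    [0,0,0],
    [0,0,0],
    [0,0,0],
    [0,0,0],
    [0,0,0],
  ],
  delta_pos=[
    [0,0,0.015],
    [0,0,0.02],
    [0,0,0.02],
    [0,0,0.02],
    [0,0,0.02],
    [0,0,0.01],
    [0,0,0.002],
    [0,0,0.002],
    [0,0,0.002],
    [0,0,0.002],
    [0,0,0.002],
    [0,0,0.002],
    [0,0,0.002],
    [0,0,0],
  ],
  gripper=[0,0,0,0,0,0,0,0,0,0,0,0,0,0],
)

```text
time: 3.87
tool_pos: [0.4552, 0.1363, 0.0627]
tcp_rot: [-3.14, -0.079, -0.001]
wrist_force: [-1.3, 0.2, 4.5]
width: 0.003
grip_force: 1.4
```

Request:
jog_arm(
  turn=[
    [0,0,0],
    [0,0,0],
    [0,0,0],
    [0,0,0],
    [0,0,0],
    [0,0,0],
    [0,0,0],
    [0,0,0],
    [0,0,0],
    [0,0,0],
    [0,0,0],
    [0,0,0],
    [0,0,0],
  ],
  delta_pos=[
    [0,0,0.002],
    [0,0,0.002],
    [0,0,0.002],
    [0,0,0.002],
    [0,0,0.002],
    [0,0,0.002],
    [0,0,0.002],
    [0,0,0.002],
    [0,0,0.002],
    [0,0,0.002],
    [0,0,0.001],
    [0,0,0.001],
    [0,0,0],
  ],
  gripper=[0,0,0,0,0,0,0,0,0,0,0,0,0],
)

```text
time: 4.95
tool_pos: [0.4547, 0.136, 0.0399]
tcp_rot: [3.141, 0.078, -0.0]
wrist_force: [-1.2, 0.6, 1.4]
width: -0.002
grip_force: 0.5
```

Request:
jog_arm(
  turn=[
    [0,0,0],
    [0,0,0],
    [0,0,0],
    [0,0,0],
  ],
  delta_pos=[
    [0,0,0.001],
    [0,0,0.001],
    [0,0,0.001],
    [0,0,0],
  ],
  gripper=[0,0,0,0],
)

```text
time: 5.28
tool_pos: [0.4549, 0.136, 0.0371]
tcp_rot: [3.141, 0.078, 0.0]
wrist_force: [-2.0, 0.1, 2.4]
width: 0.001
grip_force: 1.3
```

Request:
jog_arm(
  turn=[
    [0,0,0],
    [0,0,0],
    [0,0,0],
    [0,0,0],
  ],
  delta_pos=[
    [0,0,0.0005],
    [0,0,0.0005],
    [0,0,0.0005],
    [0,0,0],
  ],
  gripper=[0,0,0,0],
)

```text
time: 5.62
tool_pos: [0.4549, 0.136, 0.0363]
tcp_rot: [3.14, 0.078, -0.001]
wrist_force: [-5.0, -0.1, 9.6]
width: -0.001
grip_force: 4.6
```

Request:
jog_arm(
  turn=[
    [0,0,0],
    [0,0,0],
    [0,0,0],
    [0,0,0],
  ],
  delta_pos=[
    [0,0,0.0003],
    [0,0,0],
    [0,0,0],
    [0,0,0],
  ],
  gripper=[0,0,0,0],
)

```text
time: 5.95
tool_pos: [0.4548, 0.136, 0.0363]
tcp_rot: [3.14, 0.078, -0.001]
wrist_force: [-6.0, -0.8, 11.6]
width: -0.003
grip_force: 5.6
```

```bash
python3 - <<'E'
from h import *
im=vision.read_camera('scene')[:,:,::-1];a=cv2.resize(im[140:215,295:395],None,fx=5,fy=5,interpolation=cv2.INTER_CUBIC)
w=vision.read_camera('wrist')[:,:,::-1]
cv2.imwrite('pics/s2.png',a);cv2.imwrite('pics/w2.png',w)
for i in range(6): print(read_state()['wrist_force'].round(1)); vision.read_camera('top')
E
```

```text
[-5.  -1.2 10.4]
[-6.2 -2.  11. ]
[-5.5 -0.5 12. ]
[-5.6 -1.1 11.6]
[-6.3 -1.3 11. ]
[-6.  -0.8 12.1]
```

View pics/s2.png

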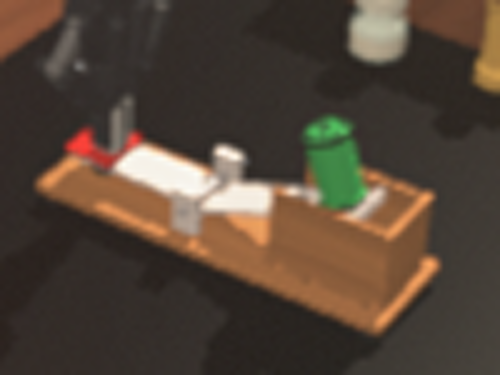

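The rocker is fully tipped: the tab is level under the fingertips and the spool stands raised and leaning, with about 12 N on the tab. I'll hold a little longer, then lift off.

Request:
jog_arm(
  turn=[
    [0,0,0],
    [0,0,0],
    [0,0,0],
    [0,0,0],
    [0,0,0],
    [0,0,0],
    [0,0,0],
    [0,0,0],
    [0,0,0],
    [0,0,0],
    [0,0,0],
    [0,0,0],
    [0,0,0],
    [0,0,0],
    [0,0,0],
    [0,0,0],
  ],
  delta_pos=[
    [0,0,0],
    [0,0,0],
    [0,0,0],
    [0,0,0],
    [0,0,0],
    [0,0,0],
    [0,0,-0.001],
    [0,0,-0.002],
    [0,0,-0.005],
    [0,0,-0.015],
    [0,0,-0.02],
    [0,0,-0.02],
    [0,0,-0.02],
    [0,0,-0.02],
    [0,0,-0.02],
    [0,0,-0.02],
  ],
  gripper=[0,0,0,0,0,0,0,0,0,0,0,0,0,0,0,0],
)

```text
time: 7.68
tool_pos: [0.4551, 0.136, 0.1797]
tcp_rot: [-3.141, -0.078, -0.002]
wrist_force: [0.4, -0.1, -0.6]
width: 0.0
grip_force: 0.0
```

Request:
jog_arm(
  turn=[
    [0,0.0875,0],
    [0,0.0875,0],
    [0,0.0875,0],
    [0,0.0875,0],
    [0,0,0],
    [0,0,0],
    [0,0,0],
    [0,0,0],
    [0,0,0],
    [0,0,0],
    [0,0,0],
  ],
  delta_pos=[
    [0,0,0],
    [0,0,0],
    [0,0,0],
    [0,0,0],
    [0.0233,-0.0003,0.0064],
    [0.0233,-0.0003,0.0064],
    [0.0233,-0.0003,0.0064],
    [0.0233,-0.0003,0.0064],
    [0.0233,-0.0003,0.0064],
    [0,0,0],
    [0,0,0],
  ],
  gripper=[0.06,0.06,0.06,0.06,0.06,0.06,0.06,0.06,0.06,0.06,0.06],
)

```text
time: 8.6
tool_pos: [0.5761, 0.1435, 0.1885]
tcp_rot: [-3.084, -0.076, -0.546]
wrist_force: [-0.4, 0.3, -0.3]
width: 0.702
grip_force: 0.0
```

```bash
python3 - <<'E'
from h import *
s=read_state();im=vision.read_camera('wrist');cv2.imwrite('pics/w3.png',im[:,:,::-1])
C=cam('wrist',s);p=[.5265,.1412,.0063,.0493];st=np.sin(.35);ct=np.cos(.35)
print(s['tool_pos'],s['tcp_rot'])
mid=np.array([.0867,0,.078]);ax=np.array([-st,0,ct])
print('top c, bottom c, cheek far corners',proj(C,place(p,np.array([mid+.025*ax,mid-.025*ax,[.14,.025,.064],[.14,-.025,.064],[.058,.025,.064],[.058,-.025,.064]]))).round(0).tolist())
np.save('x.npy',place(p,np.array([mid,mid+ax])))
E
```

```text
[0.57608969 0.14346911 0.18854129] [-3.08421746 -0.07589296 -0.54554276]
top c, bottom c, cheek far corners [[316.0, 210.0], [316.0, 192.0], [287.0, 141.0], [344.0, 141.0], [287.0, 234.0], [344.0, 234.0]]
```

View pics/w3.png

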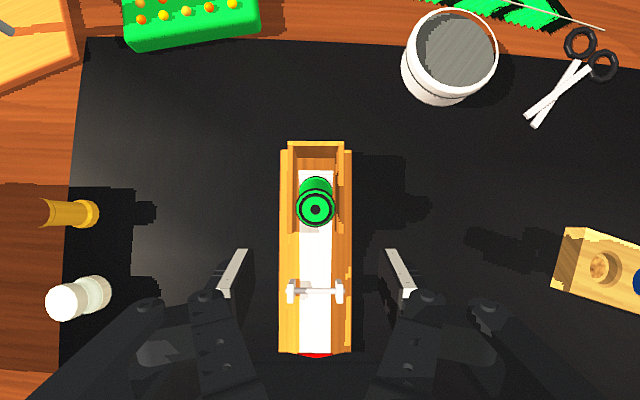

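The spool's top face is at (316,209), where (316,210) was predicted, so I'll go down along its axis.

Request:
jog_arm(
  turn=[
    [0,0,0],
    [0,0,0],
    [0,0,0],
    [0,0,0],
    [0,0,0],
    [0,0,0],
    [0,0,0],
    [0,0,0],
    [0,0,0],
    [0,0,0],
    [0,0,0],
    [0,0,0],
    [0,0,0],
    [0,0,0],
    [0,0,0],
    [0,0,0],
    [0,0,0],
  ],
  delta_pos=[
    [0,0,0.015],
    [0,0,0.02],
    [0,0,0.02],
    [-0.001,0,0.02],
    [0,0,0.02],
    [0,0,0.01],
    [0,0,0.005],
    [0,0,0.0055],
    [0,0,0],
    [0,0,0],
    [0,0,0],
    [0,0,0],
    [0,0,0],
    [0,0,0],
    [0,0,0],
    [0,0,0],
    [0,0,0],
  ],
  gripper=[0.06,0.06,0.06,0.06,0.06,0.06,0.06,0.06,0.06,0.05,0.042,0.036,0.03,0.025,0.022,0.02,0.02],
  grip_force=25,
)

```text
time: 10.07
tool_pos: [0.6143, 0.1457, 0.0803]
tcp_rot: [-3.083, -0.077, -0.547]
wrist_force: [0.1, 0.6, 4.1]
width: 0.343
grip_force: 24.8
```

Request:
jog_arm(
  turn=[
    [0,0,0],
    [0,0,0],
    [0,0,0],
    [0,0,0],
    [0,0,0],
    [0,0,0],
    [0,0,0],
    [0,0,0],
    [0,-0.05,0],
    [0,-0.05,0],
    [0,-0.05,0],
    [0,-0.05,0],
    [0,-0.05,0],
    [0,-0.05,0],
    [0,-0.05,0],
    [0,0,0],
  ],
  delta_pos=[
    [0,0,-0.002],
    [0,0,-0.005],
    [0,0,-0.01],
    [0,0,-0.015],
    [0,0,-0.02],
    [0,0,-0.02],
    [0,0,-0.02],
    [0,0,-0.01],
    [0,0,0],
    [0,0,0],
    [0,0,0],
    [0,0,0],
    [0,0,0],
    [0,0,0],
    [0,0,0],
    [0,0,0],
  ],
  gripper=[0.02,0.02,0.02,0.02,0.02,0.02,0.02,0.02,0.02,0.02,0.02,0.02,0.02,0.02,0.02,0.02],
)

```text
time: 11.4
tool_pos: [0.5801, 0.1437, 0.1753]
tcp_rot: [-3.141, -0.077, 0.001]
wrist_force: [0.8, 0.4, -0.7]
width: 0.346
grip_force: 24.7
```

Request:
jog_arm(
  turn=[
    [0,0,0],
    [0,0,0],
    [0,0,0],
    [0,0,0],
    [0,0,0],
    [0,0,0],
    [0,0,0],
    [0,0,0],
    [0,0,0],
    [0,0,0],
    [0,0,0],
  ],
  delta_pos=[
    [-0.002,0.018,0],
    [-0.004,0.03,0],
    [-0.004,0.03,0],
    [-0.004,0.03,0],
    [-0.004,0.03,0],
    [-0.004,0.03,0],
    [-0.004,0.03,0],
    [-0.004,0.03,0],
    [-0.004,0.03,0],
    [-0.003,0.03,0],
    [-0.001,0.02,0],
  ],
  gripper=[0.02,0.02,0.02,0.02,0.02,0.02,0.02,0.02,0.02,0.02,0.02],
)

```text
time: 12.32
tool_pos: [0.5551, -0.1681, 0.1753]
tcp_rot: [3.139, 0.076, 0.001]
wrist_force: [0.0, 0.1, 0.2]
width: 0.342
grip_force: 24.8
```

Request:
jog_arm(
  turn=[
    [0,0,-0.09],
    [0,0,-0.09],
    [0,0,-0.09],
    [0,0,-0.09],
    [0,0,-0.09],
    [0,0,-0.09],
    [0,0,-0.09],
    [0,0,-0.09],
    [0,0,-0.09],
    [0,0,-0.09],
    [0,0,-0.09],
    [0,0,-0.09],
    [0,0,-0.09],
    [0,0,-0.1],
    [0,0,0],
    [0,0,0],
  ],
  delta_pos=[
    [0,0,0],
    [0,0,0],
    [0,0,0],
    [0,0,0],
    [0,0,0],
    [0,0,0],
    [0,0,0],
    [0,0,0],
    [0,0,0],
    [0,0,0],
    [0,0,0],
    [0,0,0],
    [0,0,0],
    [0,0,0],
    [0,0,0],
    [0,0,0],
  ],
  gripper=[0.02,0.02,0.02,0.02,0.02,0.02,0.02,0.02,0.02,0.02,0.02,0.02,0.02,0.02,0.02,0.02],
)

```text
time: 13.65
tool_pos: [0.5557, -0.1655, 0.1752]
tcp_rot: [2.484, 1.922, 0.0]
wrist_force: [-0.4, 0.3, 0.2]
width: 0.342
grip_force: 24.8
```

```bash
python3 - <<'E'
from h import *
s=read_state();im=vision.read_camera('wrist');cv2.imwrite('pics/w4.png',im[:,:,::-1])
C=cam('wrist',s);R=[.5435,-.219,0,-.2525]
print(s['tool_pos'],s['tcp_rot'],s['width'])
X=np.array([[.035,.09,.03],[.035,-.09,.03],[-.035,-.09,.03],[-.035,.09,.03],[0,.055,.03],[0,0,.066],[0,-.055,.066]])
print(proj(C,place(R,X)).round(0).tolist())
Rt=Ro.from_rotvec(s['tcp_rot']).as_matrix()
print('x axis ang',np.arctan2(Rt[1,0],Rt[0,0]),'z',Rt[:,2].round(3))
print('held spool top/bottom centre px',proj(C,s['tool_pos']+np.array([(-.030)*Rt[:,2],.020*Rt[:,2]])).round(0).tolist())
E
```

```text
[ 0.55566688 -0.16554524  0.17520951] [2.48429084e+00 1.92242121e+00 1.50033237e-04] 0.3415396759171101
[[356.0, 150.0], [350.0, 318.0], [285.0, 319.0], [278.0, 150.0], [317.0, 188.0], [317.0, 259.0], [317.0, 312.0]]
x axis ang 1.3171585782517505 z [ 0. -0. -1.]
held spool top/bottom centre px [[315.0, 296.0], [315.0, 244.0]]
```

View pics/w4.png

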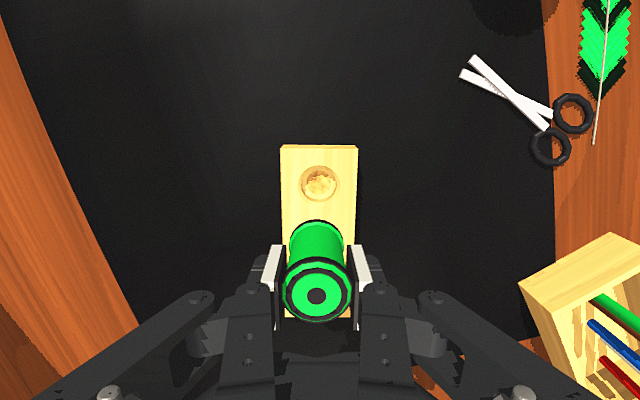

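The wrist view shows the well rim at about (319,183), where (317,188) was predicted, so the well lies a few mm further along tool x. I'll zoom in to measure it.

```bash
python3 - <<'E'
import cv2,numpy as np
im=cv2.imread('pics/w4.png')
a=cv2.resize(im[135:235,270:370],None,fx=6,fy=6,interpolation=cv2.INTER_CUBIC)
cv2.imwrite('pics/c4.png',a)
E
```

```text
(no output)
```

View pics/c4.png

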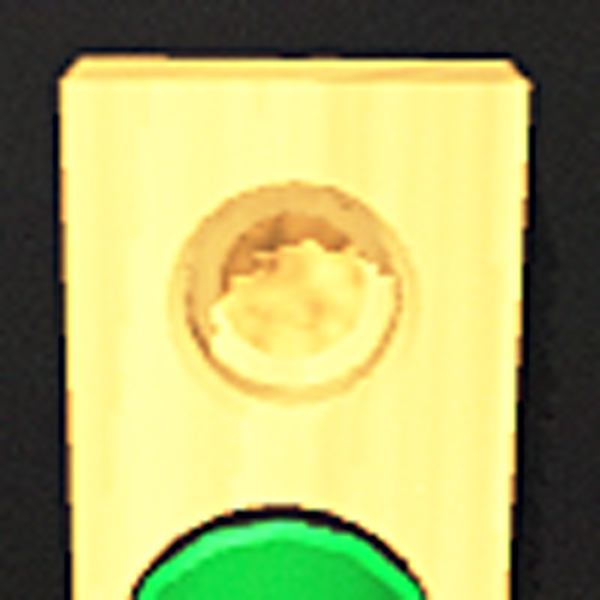

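The enlarged rim centre is at about (318.4,184.5), so the well is roughly 3 mm further along tool x. I'll take a second, lower view with the spool pulled back, and overlay the model on it.

Request:
jog_arm(
  turn=[
    [0,0,0],
    [0,0,0],
    [0,0,0],
    [0,0,0],
    [0,0,0],
  ],
  delta_pos=[
    [-0.02,0,0.015],
    [-0.02,0,0.02],
    [0,0,0.02],
    [0,0,0],
    [0,0,0],
  ],
  gripper=[0.02,0.02,0.02,0.02,0.02],
)

```text
time: 14.12
tool_pos: [0.5448, -0.204, 0.119]
tcp_rot: [-2.481, -1.922, 0.002]
wrist_force: [-0.2, 0.2, 0.6]
width: 0.344
grip_force: 24.9
```

```bash
python3 - <<'E'
from h import *
s=read_state();im=vision.read_camera('wrist')[:,:,::-1].copy();cv2.imwrite('pics/w5.png',im)
C=cam('wrist',s);Rt=Ro.from_rotvec(s['tcp_rot']).as_matrix()
well=np.array([.5572,-.1658,0])+.0032*Rt[:,0]+.0013*Rt[:,1]
print(s['tool_pos'],'well guess',well)
a=np.linspace(0,2*np.pi,90);c=np.c_[np.cos(a),np.sin(a),0*a]
x0,y0,k=240,60,4
crop=cv2.resize(im[y0:y0+150,x0:x0+150],None,fx=k,fy=k,interpolation=cv2.INTER_CUBIC)
def draw(P,col):
    q=((proj(C,P)-[x0,y0]+.5)*k-.5).astype(int);[cv2.circle(crop,tuple(map(int,v)),1,col,-1) for v in q[::2]]
draw(well+[0,0,.03]+.020*c,(255,0,0));draw(well+[0,0,.027]+.017*c,(255,0,255))
draw(s['tool_pos']+.020*Rt[:,2]+.013*c,(0,0,255));draw(s['tool_pos']+.018*Rt[:,2]+.015*c,(0,0,255));draw(s['tool_pos']-.030*Rt[:,2]+.013*c,(255,255,0))
cv2.imwrite('pics/c5.png',crop)
E
```

```text
[ 0.54484655 -0.20402608  0.11904701] well guess [ 5.59259186e-01 -1.63026960e-01 -1.99764948e-06]
```

View pics/c5.png

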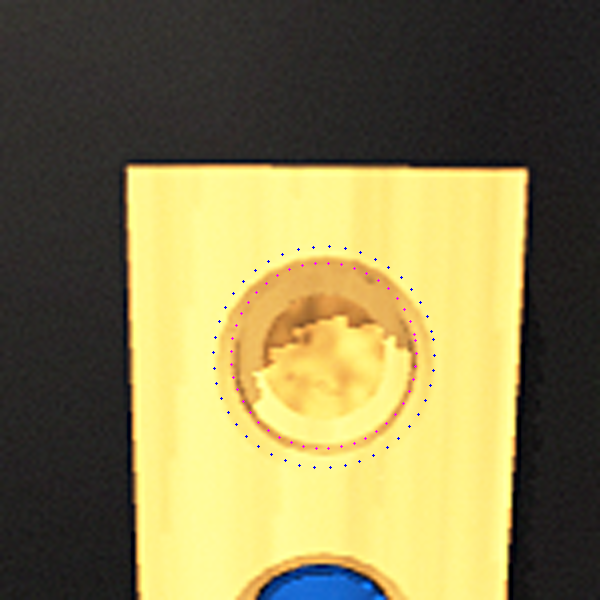

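The overlay's centre lies within half a pixel of the seen rim in the second view too, which puts the well at (0.559,-0.163). Going over it and down.

Request:
jog_arm(
  turn=[
    [0,0,0],
    [0,0,0],
    [0,0,0],
    [0,0,0],
    [0,0,0],
    [0,0,0],
    [0,0,0],
    [0,0,0],
    [0,0,0],
    [0,0,0],
  ],
  delta_pos=[
    [0.0217,0.0015,0],
    [0.0217,0.0015,0],
    [0,0,0],
    [0,0,0.015],
    [0,0,0.02],
    [0,0,0.015],
    [0,0,0.007],
    [0,0,0.003],
    [0,0,0.002],
    [0,0,0],
  ],
  gripper=[0.02,0.02,0.02,0.02,0.02,0.02,0.02,0.02,0.02,0.02],
)

```text
time: 15.0
tool_pos: [0.5606, -0.1635, 0.0592]
tcp_rot: [2.481, 1.925, 0.001]
wrist_force: [0.6, -0.1, -0.3]
width: 0.335
grip_force: 24.9
```

```bash
python3 - <<'E'
from h import *
P=[]
for i in range(6):
    P.append(read_state()['tool_pos']);im=vision.read_camera('wrist')[:,:,::-1]
P=np.array(P);print(P.round(4));cv2.imwrite('pics/w6.png',im)
s=read_state();Rt=Ro.from_rotvec(s['tcp_rot']).as_matrix();print(Rt.round(3))
d=np.array([.5586,-.1628,0])-P.mean(0);print('to go in tool',(Rt.T@d).round(4))
E
```

```text
[[ 0.5606 -0.1635  0.0592]
 [ 0.5608 -0.1636  0.0595]
 [ 0.5608 -0.1636  0.0595]
 [ 0.5608 -0.1636  0.0595]
 [ 0.5607 -0.1636  0.0594]
 [ 0.5605 -0.1635  0.0593]]
[[ 0.248  0.969  0.001]
 [ 0.969 -0.248 -0.   ]
 [-0.     0.001 -1.   ]]
to go in tool [ 0.0002 -0.0023  0.0594]
```

View pics/w6.png

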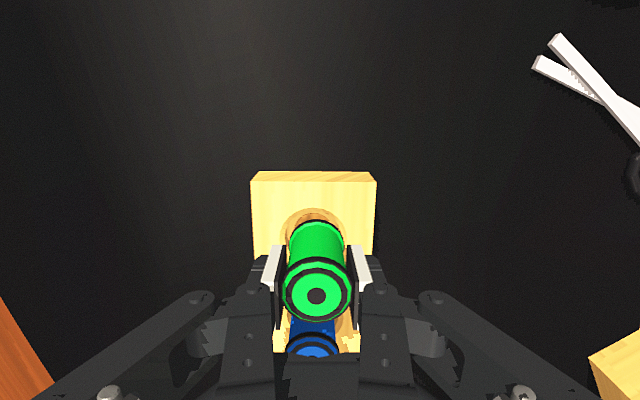

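The spool sits about 2 px to the right of the well's centre (316 against 314). The state agrees, so I'll shift -2 mm in y and lower on.

Request:
jog_arm(
  turn=[
    [0,0,0],
    [0,0,0],
    [0,0,0],
    [0,0,0],
    [0,0,0],
    [0,0,0],
    [0,0,0],
    [0,0,0],
    [0,0,0],
    [0,0,0],
  ],
  delta_pos=[
    [0,-0.001,0],
    [0,-0.001,0],
    [0,0,0.002],
    [0,0,0.002],
    [0,0,0.002],
    [0,0,0.002],
    [0,0,0.001],
    [0,0,0.001],
    [0,0,0],
    [0,0,0],
  ],
  gripper=[0.02,0.02,0.02,0.02,0.02,0.02,0.02,0.02,0.02,0.02],
)

```text
time: 16.13
tool_pos: [0.5579, -0.1627, 0.0482]
tcp_rot: [-2.482, -1.926, 0.0]
wrist_force: [0.5, 0.0, -0.9]
width: 0.344
grip_force: 24.9
```

No contact force yet, and the spool's underside is below the rack's top.

Request:
jog_arm(
  turn=[
    [0,0,0],
    [0,0,0],
    [0,0,0],
    [0,0,0],
    [0,0,0],
    [0,0,0],
    [0,0,0],
  ],
  delta_pos=[
    [0,0,0.001],
    [0,0,0.001],
    [0,0,0.001],
    [0,0,0.001],
    [0,0,0.001],
    [0,0,0],
    [0,0,0],
  ],
  gripper=[0.02,0.02,0.02,0.02,0.02,0.02,0.02],
)

```text
time: 16.72
tool_pos: [0.5578, -0.1627, 0.0432]
tcp_rot: [-2.482, -1.926, 0.0]
wrist_force: [-0.3, -0.1, -0.8]
width: 0.34
grip_force: 24.9
```

Request:
jog_arm(
  turn=[
    [0,0,0],
    [0,0,0],
    [0,0,0],
    [0,0,0],
    [0,0,0],
    [0,0,0],
  ],
  delta_pos=[
    [0,0,0.001],
    [0,0,0.001],
    [0,0,0.001],
    [0,0,0.0005],
    [0,0,0],
    [0,0,0],
  ],
  gripper=[0.02,0.02,0.02,0.02,0.02,0.02],
)

```text
time: 17.22
tool_pos: [0.5579, -0.1627, 0.0398]
tcp_rot: [-2.482, -1.926, 0.0]
wrist_force: [0.7, -1.1, -1.2]
width: 0.34
grip_force: 24.9
```

Request:
jog_arm(
  turn=[
    [0,0,0],
    [0,0,0],
    [0,0,0],
    [0,0,0],
    [0,0,0],
  ],
  delta_pos=[
    [0,0,0.0005],
    [0,0,0.0005],
    [0,0,0.0005],
    [0,0,0.0005],
    [0,0,0],
  ],
  gripper=[0.02,0.02,0.02,0.02,0.02],
)

```text
time: 17.63
tool_pos: [0.5578, -0.1627, 0.0377]
tcp_rot: [-2.482, -1.926, 0.0]
wrist_force: [0.7, 0.1, 0.0]
width: 0.341
grip_force: 24.9
```

Request:
jog_arm(
  turn=[
    [0,0,0],
    [0,0,0],
    [0,0,0],
  ],
  delta_pos=[
    [0,0,0.0005],
    [0,0,0.0005],
    [0,0,0],
  ],
  gripper=[0.02,0.02,0.02],
)

```text
time: 17.88
tool_pos: [0.5579, -0.1627, 0.0367]
tcp_rot: [-2.482, -1.926, 0.0]
wrist_force: [-0.3, -0.2, -0.9]
width: 0.339
grip_force: 24.9
```

Request:
jog_arm(
  turn=[
    [0,0,0],
    [0,0,0],
    [0,0,0],
  ],
  delta_pos=[
    [0,0,0.0005],
    [0,0,0.0005],
    [0,0,0],
  ],
  gripper=[0.02,0.02,0.02],
)

```text
time: 18.13
tool_pos: [0.558, -0.1627, 0.0361]
tcp_rot: [-2.482, -1.926, -0.0]
wrist_force: [-0.5, 0.0, 2.2]
width: 0.345
grip_force: 25.1
```

Request:
jog_arm(
  turn=[
    [0,0,0],
    [0,0,0],
  ],
  delta_pos=[
    [0,0,0.0005],
    [0,0,0],
  ],
  gripper=[0.02,0.02],
)

```text
time: 18.3
tool_pos: [0.5581, -0.1627, 0.0361]
tcp_rot: [-2.482, -1.926, -0.0]
wrist_force: [-2.3, 1.3, 5.5]
width: 0.34
grip_force: 25.4
```

The spool is seated: the height matches the well floor and the force is rising. Releasing.

Request:
jog_arm(
  turn=[
    [0,0,0],
    [0,0,0],
    [0,0,0],
    [0,0,0],
    [0,0,0],
    [0,0,0],
    [0,0,0],
    [0,0,0],
    [0,0,0],
    [0,0,0],
    [0,0,0],
    [0,0,0],
    [0,0,0],
    [0,0,0],
    [0,0,0],
  ],
  delta_pos=[
    [0,0,0],
    [0,0,0],
    [0,0,0],
    [0,0,0],
    [0,0,0],
    [0,0,0],
    [0,0,-0.005],
    [0,0,-0.01],
    [0,0,-0.02],
    [0,0,-0.02],
    [0,0,-0.02],
    [0,0,-0.02],
    [0,0,-0.02],
    [0,0,-0.02],
    [0,0,0],
  ],
  gripper=[0.032,0.036,0.042,0.05,0.055,0.055,0.055,0.055,0.055,0.055,0.055,0.055,0.055,0.055,0.055],
)

```text
time: 19.55
tool_pos: [0.5613, -0.1638, 0.1767]
tcp_rot: [2.476, 1.921, 0.008]
wrist_force: [1.4, -0.5, 0.7]
width: 0.645
grip_force: 0.0
```

```bash
python3 - <<'E'
from h import *
w=vision.read_camera('wrist')[:,:,::-1];t=vision.read_camera('scene')[:,:,::-1]
a=cv2.resize(w[100:350,220:420],None,fx=2,fy=2);b=cv2.resize(t[215:290,215:310],None,fx=4,fy=4,interpolation=cv2.INTER_CUBIC)
H=np.zeros((500,790,3),np.uint8);H[:,:400]=a;H[:300,405:785]=b;cv2.imwrite('pics/f.png',H)
s=read_state();print(s['time'],s['tool_pos'],s['width'],s['wrist_force'].round(1))
E
```

```text
19.65 [ 0.55898197 -0.16306277  0.17230625] 0.6444642708053755 [ 0.8 -0.1 -0.6]
```

View pics/f.png

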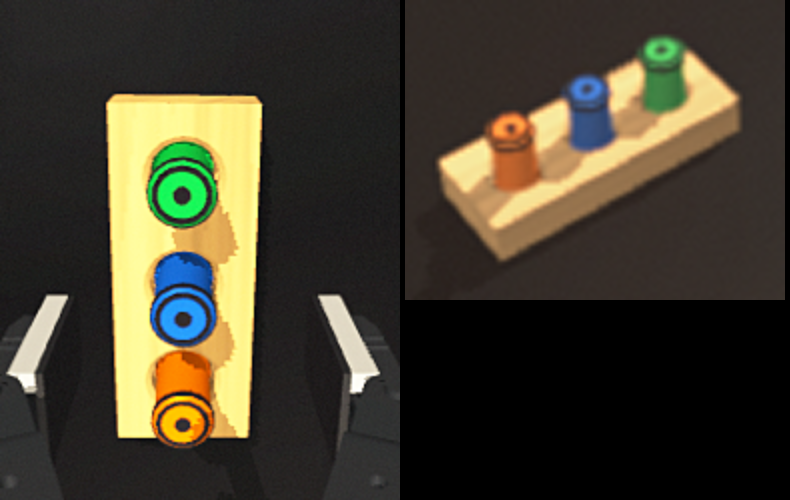

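The green spool stands upright at the same height as the blue and orange ones, and the gripper is clear of everything. Handing in.

```bash
python3 -c "
from workcell import ticket
print(ticket.finish_job())"
```

```text
the job is handed in; nothing more can be done
None
```

The job is handed in with no verdict returned: I held the tab on its stop at about 12 N (peak readings about 13 N), and the green spool now looks upright and fully home in the empty well, with the gripper clear.

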